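Draw the rolling pin out of its box and hold it over the board

ROBOT

A 7-joint arm with a two-finger parallel gripper is mounted at the origin on a cart in front of the work surface, level with it; the furniture and walls round the work are solid. World frame = base frame: x ahead of the robot, y to its left, z up, the work surface at z = 0. Lengths are in m, angles in rad, forces in N, time in s.
With the tool pointing down it reaches from about 0.4 to 0.85 m from the base axis. Payload 10.4 kg.
Tool frame: the origin (TCP) lies at the very end of the fingers, on their centre line; the grasp point (between the pads) lies 19 mm behind it; z points along the fingers, y is the line along which they close (so a half turn about z gives the same grasp; the last joint's range is limited). The gripper opens to 87 mm and grips with 3 to 60 N. Pads are 19 mm wide; open, the fingers measure 117 mm over their backs; the gripper's body (75 mm by 190 mm) begins 51 mm behind the grasp point.
Start: joints at [-1.264, 0.332, -0.065, 1.46, 0.022, 1.35, -0.088], TCP at [0.202, 0.591, 0.223] pointing down, gripper open.
Joint ranges: [-2.6, 2.6], [-0.5, 2.12], [-1.47, 1.34], [0.16, 2.42], [-1.27, 4.41], [0.06, 2.06], [-2.6, 2.6]. Speed limits (rad/s): [2.22, 2.22, 2.79, 2.79, 3.14, 3.14, 3.14].

INTERFACE

Orientations are given as a unit quaternion [x, y, z, w].
In Python, from bench import * gives the robot as it stands.
- The arm moves only by the tool step_arm, never from a script. Its arguments are lists of equal length, an entry for each row: "delta_pos": the shift along the world's x, y, z in units of 25 mm (1.0 is 25 mm), a list of three; "turn": the turn about the world's z in units of 0.12 rad (1.0 is 0.12 rad). In form: {"delta_pos": [[tx, ty, tz], ...], "turn": [turn, ...]}. A call has 1 to 12 rows; each row shifts and turns the commanded pose from where the row before left it; what a row does not reach is not made up. A row lasts 1/10 s, in which the tool goes at most 50 mm and 8.59 degrees, less where a joint would pass 70% of its speed; a pose out of reach is approached as far as the arm can. A call with a number of a shift or a turn outside -1 to 1 is refused whole. A call with a gripper value outside its range is refused whole. "grip" is the closure, from 0 (fully open) to 1 (shut), set as the call begins (left out, the last holds). The fingers move at their own pace and stop on an object; "newtons" is the grip in N (left out, the last holds). Time passes only in rows, so rows that do not move let the fingers close. It gives the time, the measured TCP pose, the force, the opening and the grip force at its end, in the units of the state.
- read_state(): the state, without advancing time (a new reading comes with each control period).
- camera(name): name is "scene" or "top" or "wrist"; returns a dict with "image" (384x512x3 uint8, red, green, blue), "z_map" (384x512 float32, m along the optical axis (not along the pixel's ray), 0 where there is no reading), "mtx" (3x3 intrinsics, pixels), "view" (4x4, takes a point from world to camera coordinates). Camera axes: x right, y up, looking along -z (the intrinsics and any distortion apply to the point x, -y, -z); pixel columns grow to the right and rows downward; lengths in m; the calibration is good to about 2 mm. A picture is of the moment at which its call begins.
- close_job(): hands the job in; it is judged then, once.
The state is a dict: "time": time; "joint_positions": joint angles; "joint_vel": joint speeds; "joint_torque": joint torques, N m; "ee_pos": TCP position; "eef_rot": TCP orientation; "ft_force": force on the tool from outside, world axes, zero at the start; "torque": the same for the moment, N m; "width": finger opening in m; "grip_force": force on a finger pad.
Only numpy, scipy, OpenCV 4.12 (cv2) and the standard library are available. Lean on these libraries where they do the work, as an engineer would, in place of code of your own. Each camera call takes 0.05 s, during which the arm holds its last target. There are 200 camera calls.

TASK

The rolling pin lies in the white box with both ends tucked under the box's end covers, and it is longer than the opening between them. Slide it endways, tilt one end up through the opening while the other end is still under its cover, draw it out slantwise, then hold it level and lengthways over the middle of the black board, about 12 cm above it. Finish while still holding it there, and leave the mug, the egg timer and the pepper mill where they are.

Things in the scene. Friction and masses are not known exactly. Their poses are not given: they have to be found in the camera images.
- pin_box: white box fixed to the worktop, 361 long (its x, pointing away from the robot, turned up to 0.3 rad) x 166 (y) x 86 high; origin at the centre of its underside. Inside 345 x 150; floor and walls 8 thick; the side walls are only 48 high between the end covers. Two wooden rests, 12 long along x, at x = -85 and +85 carry the pin 18 above the worktop; cheeks 8 higher stop it rolling, but it slides along x
- opening (a point): centre of the only opening in the box's top, 225 (box x) x 150 (y), at the upper side of the covers, 86 above the worktop. Beyond it at each end a fixed cover 8 thick (underside 78 above the worktop) reaches 60 over the inside, making a pocket; axes as pin_box
- pin_center (a point): centre of the loose wooden rolling pin: round, 260 long (its x), 34 in diameter over its middle 160, tapering to 24 at the ends, about 0.2 kg. It starts level along the box's x, axis 35 above the worktop, within 12 of the box's middle, each end 5 to 30 under its cover. Slid until one end meets the box's end wall, its other end is clear of its cover by 25
- pin_far_end (a point): middle of the pin's end face that starts farther from the robot, 130 from pin_center along the pin's +x
- pin_near_end (a point): middle of the pin's end face that starts nearer to the robot, 130 from pin_center along the pin's -x
- board: flat black glass worktop saver, fixed, 425 long (its y axis) x 325 wide (its x axis) x 6 thick; its long side points roughly away from the robot; origin at the centre of its underside
- mug_a: beige mug with handle, 80 x 112 x 98 high, bystander; origin at the centre of its underside
- egg_timer: round egg timer, 60 in diameter, 42 high, bystander; origin at the centre of its underside
- pepper_mill: brown wooden pepper mill, 58 in diameter, 170 high, bystander; origin at the centre of its underside
- rolling_pin: the same rolling pin; origin on its surface half-way along, 17 mm from its axis: below pin_center at the start

How it is judged:
On the way, in this order (a step that is already met when the one before it is completed fails the run):
1. one end of the pin stands up through the opening while the other is still under its cover (((z of pin_far_end in the frame of pin_box above 0.1 m and z of pin_near_end in the frame of pin_box below 0.075 m and x of pin_near_end in the frame of pin_box below -0.1125 m) or (z of pin_near_end in the frame of pin_box above 0.1 m and z of pin_far_end in the frame of pin_box below 0.075 m and x of pin_far_end in the frame of pin_box above 0.1125 m))), for 0.1 s.
2. the whole pin is above the box (height (world z) of each of pin_far_end, pin_near_end above 0.1 m), for 0.1 s.
At the end, for the whole second after the job is handed in: the fingers hold the pin at rest, touching neither board nor box: its centre within 50 mm sideways of the board's centre and 75 to 190 mm above the worktop, level within 12 degrees, along the board's long side within 17 degrees (horizontal distance between pin_center and board below 0.05 m and height (world z) of pin_center between 0.075 and 0.19 m and angle between pin_center's own x axis and vertical between 1.36 and 1.78 rad and angle between the x axis of pin_center and the y axis of board, either way round below 0.3 rad and contact force between the fingers and rolling_pin above 1 N and contact force between rolling_pin and board below 0.05 N and contact force between rolling_pin and pin_box below 0.05 N and linear speed of rolling_pin below 0.03 m/s); the arm keeps its last pose, push and grip.
It fails at once if a bystander is moved by more than 20 mm or tipped (distance of any of mug_a, egg_timer, pepper_mill from where it was at the start of the episode above 0.02 m or angle between any of mug_a, egg_timer, pepper_mill's own z axis and vertical above 0.3 rad).
It also fails if it takes over 48 s, if anything falls off the work surface, if the arm or the gripper's body presses on something with over 40 N, if the wrist force passes 120 N, or if a joint passes its speed limit or range.

## Working session

There is one attempt and no reset: what is moved stays moved. The work goes in short steps, Python scripts to look and compute and a tool call to move; the robot and the scene stay as the last step left them, time stands still between calls to the robot, and variables do not carry over. Pictures are saved under pics/ and viewed, at most 10 in all, crops included, and the job is handed in when it is done.

Besides the shell and the picture viewer there is one more tool, called after ">>>" in YAML: its name, and indented under it one key for each argument. step_arm: Moves the arm, as the interface text tells. Shifts and turns lie within -1 to 1; 1 stands for 25 mm of shift or 0.12 rad of turn. Its arguments: {"type":"object","properties":{"delta_pos":{"type":"array"},"turn":{"type":"array"},"grip":{"type":"number"},"newtons":{"type":"number"}},"required":["delta_pos","turn"]}

```bash
mkdir -p pics
cat > h.py <<'E'
from bench import *
import numpy as np, cv2
def pts(c):
    z=c["z_map"]; v,u=np.mgrid[:z.shape[0],:z.shape[1]]; K=c["mtx"]
    p=np.stack([(u-K[0,2])/K[0,0]*z,-(v-K[1,2])/K[1,1]*z,-z,np.ones_like(z)],-1)
    w=p@np.linalg.inv(c["view"]).T
    w[z==0]=np.nan
    return w[...,:3]
def save(c,n): cv2.imwrite("pics/"+n,c["image"][...,::-1])
E
python3 - <<'E'
from h import *
for n in ("top","scene"):
    c=camera(n); save(c,n+"1.png"); np.savez(n+"1.npz",**c)
s=read_state(); print(s["ee_pos"],s["eef_rot"],s["width"],s["time"])
E
```

```text
[0.20227307 0.5909719  0.22182372] [ 1.64125135e-01  9.86439303e-01 -6.59154617e-04 -8.10098527e-05] 0.08685538879037207 0.1
```

View pics/top1.png

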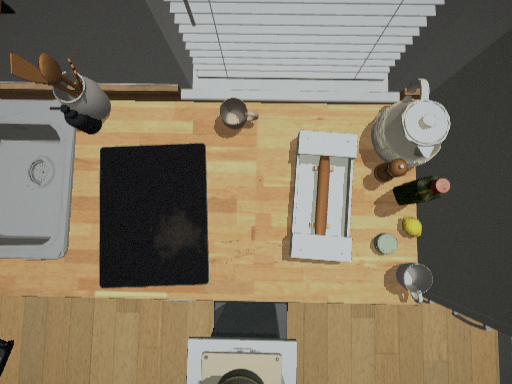

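View pics/scene1.png

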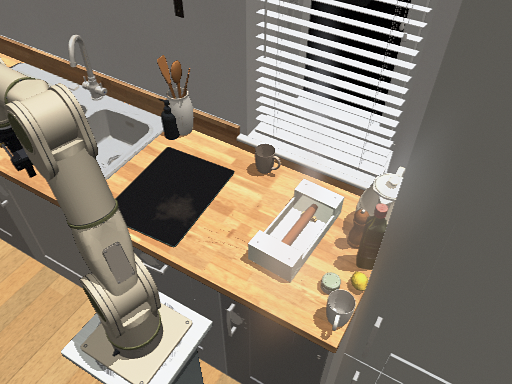

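The top view shows the white box at about (323,197) with the brown pin from (324,157) to (320,235). The black board is centred near (153,215), the egg timer is at (386,243), the pepper mill at (392,170) and a mug at (233,114). The scene view shows the same layout with the arm folded to the left.

Run:
```python
from h import *
c=dict(np.load("top1.npz")); im=c["image"]; w=pts(c)
hsv=cv2.cvtColor(im,cv2.COLOR_RGB2HSV)
def rep(n,m):
    p=w[m]; p=p[~np.isnan(p).any(1)]
    r=cv2.minAreaRect(p[:,:2].astype(np.float32)); print(n,len(p),np.round(r[0],4),np.round(r[1],3),r[2],"z",np.round(np.percentile(p[:,2],[5,50,95]),3)); print(np.round(cv2.boxPoints(r),3).tolist())
v,u=np.mgrid[:384,:512]
box=lambda a,b,d,e:(u>a)&(u<b)&(v>d)&(v<e)
print(w[215,153],w[380,240],w[350,8])
rep("board",box(90,220,135,295)&(hsv[...,2]<60)&(w[...,2]<.02))
rep("coverfar",box(285,365,125,170)&(w[...,2]>.075)&(w[...,2]<.1))
rep("covernear",box(285,365,220,270)&(w[...,2]>.075)&(w[...,2]<.1))
rep("pin",box(305,340,150,240)&(hsv[...,1]>110))
rep("timer",box(370,400,230,256)&(w[...,2]>.02))
rep("mill",box(370,408,150,185)&(w[...,2]>.1)&(hsv[...,1]>90))
rep("mugb",box(215,262,92,130)&(w[...,2]>.03))
```

```text
[0.50822094 0.27684704 0.00267423] [ 0.07515737 -0.00185316  0.10094935] [0.2038513  0.49284227 0.3197805 ]
board 14871 [0.5108 0.2767] [0.421 0.323] 3.4260411262512207 z [0.002 0.006 0.01 ]
[[0.29100000858306885, 0.42500001192092896], [0.3100000023841858, 0.10300000011920929], [0.7310000061988831, 0.12800000607967377], [0.7110000252723694, 0.45100000500679016]]
coverfar 1389 [ 0.7179 -0.2348] [0.166 0.068] 86.40229797363281 z [0.082 0.086 0.089]
[[0.6790000200271606, -0.3160000145435333], [0.746999979019165, -0.3199999928474426], [0.7570000290870667, -0.15399999916553497], [0.6890000104904175, -0.15000000596046448]]
covernear 1490 [ 0.4259 -0.2177] [0.166 0.068] 86.6349868774414 z [0.082 0.086 0.089]
[[0.3869999945163727, -0.29899999499320984], [0.45500001311302185, -0.30300000309944153], [0.4650000035762787, -0.13699999451637268], [0.3970000147819519, -0.13300000131130219]]
pin 833 [ 0.5763 -0.2242] [0.041 0.228] 88.81946563720703 z [0.04  0.048 0.053]
[[0.4620000123977661, -0.24199999868869781], [0.6899999976158142, -0.24699999392032623], [0.6909999847412109, -0.20600000023841858], [0.46299999952316284, -0.20100000500679016]]
timer 372 [ 0.4378 -0.4124] [0.059 0.058] 39.919315338134766 z [0.03  0.04  0.044]
[[0.3959999978542328, -0.4090000092983246], [0.4339999854564667, -0.45399999618530273], [0.4790000021457672, -0.41600000858306885], [0.44200000166893005, -0.3709999918937683]]
mill 301 [ 0.6372 -0.4155] [0.074 0.049] 5.753633975982666 z [0.119 0.151 0.159]
[[0.5979999899864197, -0.39500001072883606], [0.6029999852180481, -0.4429999887943268], [0.6769999861717224, -0.4359999895095825], [0.671999990940094, -0.3880000114440918]]
mugb 834 [0.8184 0.0235] [0.107 0.133] 0.6251952648162842 z [0.036 0.065 0.097]
[[0.7639999985694885, 0.09000000357627869], [0.765999972820282, -0.04399999976158142], [0.871999979019165, -0.0430000014603138], [0.8709999918937683, 0.09099999815225601]]
```

>>> step_arm:
  delta_pos:
    - [1,-1,0]
    - [1,-1,0]
    - [1,-1,0]
    - [1,-1,0]
    - [1,-1,0]
    - [1,-1,0]
    - [1,-1,0]
    - [1,-1,0]
    - [1,-1,0]
    - [1,-1,0]
    - [1,-1,0]
    - [1,-1,0]
  turn: [0.19,0.19,0.19,0.19,0.19,0.19,0.19,0.19,0.19,0.19,0.19,0.17]
  grip: 0

```text
time: 1.3
ee_pos: [0.5031, 0.2901, 0.2223]
eef_rot: [0.029, 1.0, -0.0, -0.0]
ft_force: [0.2, 1.1, 0.1]
width: 0.0874
grip_force: 0.0
```

>>> step_arm:
  delta_pos:
    - [0.25,-1,0]
    - [0.25,-1,0]
    - [0.25,-1,0]
    - [0.25,-1,0]
    - [0.25,-1,0]
    - [0.25,-1,0]
    - [0.25,-1,0]
    - [0.25,-1,0]
    - [0.25,-1,0]
    - [0.25,-1,0]
    - [0.25,-1,0]
    - [0.25,-1,0]
  turn: [0,0,0,0,0,0,0,0,0,0,0,0]

```text
time: 2.5
ee_pos: [0.5773, -0.0097, 0.2222]
eef_rot: [0.029, 1.0, 0.0, -0.0]
ft_force: [0.7, 0.5, -0.0]
width: 0.0871
grip_force: 0.0
```

>>> step_arm:
  delta_pos:
    - [0,-1,0]
    - [0,-1,0]
    - [0,-1,0]
    - [0,-1,0]
    - [0,-1,0]
    - [0,-1,0]
    - [0,-1,0]
    - [0,-1,0]
    - [0,-0.6,0]
    - [0,0,0]
    - [0,0,0]
  turn: [0,0,0,0,0,0,0,0,0,0,0]

```text
time: 3.6
ee_pos: [0.5776, -0.2227, 0.2223]
eef_rot: [0.029, 1.0, 0.0, -0.0]
ft_force: [0.4, 0.2, 0.4]
width: 0.0869
grip_force: 0.0
```

Run:
```python
from h import *
c=camera("wrist"); save(c,"w1.png"); w=pts(c); im=c["image"]
h=cv2.cvtColor(im,cv2.COLOR_RGB2HSV)
m=(h[...,1]>110)&(w[...,2]>.035)&(w[...,2]<.06)&(abs(w[...,1]+.225)<.04)&(abs(w[...,0]-.575)<.11)
p=w[m]; print(len(p)); r=cv2.minAreaRect(p[:,:2].astype(np.float32)); print(r,np.percentile(p[:,2],[5,50,99]))
for a in np.arange(.46,.7,.02):
    q=p[abs(p[:,0]-a)<.01]
    if len(q)>10: print(round(a,2),len(q),np.round([q[:,1].min(),q[:,1].max(),(q[:,1].min()+q[:,1].max())/2],4))
```

```text
3788
((0.5750532150268555, -0.22761908173561096), (0.03321446478366852, 0.2213621884584427), 86.75759887695312) [0.04520461 0.0505837  0.05377978]
0.46 105 [-0.2346 -0.2088 -0.2217]
0.48 442 [-0.2388 -0.2059 -0.2224]
0.5 436 [-0.2376 -0.2063 -0.222 ]
0.52 395 [-0.2391 -0.2099 -0.2245]
0.54 364 [-0.24   -0.2121 -0.2261]
0.56 354 [-0.2422 -0.2131 -0.2277]
0.58 342 [-0.2426 -0.2142 -0.2284]
0.6 324 [-0.2438 -0.2151 -0.2295]
0.62 308 [-0.2454 -0.2162 -0.2308]
0.64 317 [-0.2483 -0.215  -0.2316]
0.66 253 [-0.2475 -0.2182 -0.2328]
0.68 148 [-0.246 -0.222 -0.234]
```

View pics/w1.png

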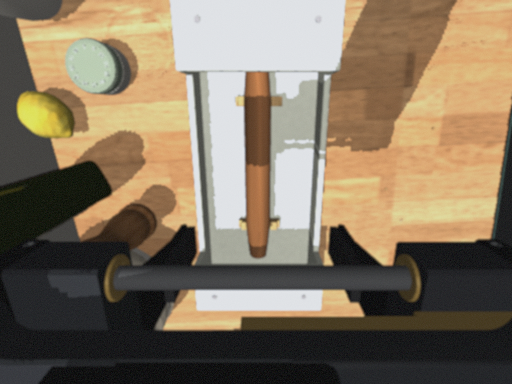

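The wrist view shows the pin upright at column 258, centred between the fingers, with the covers at top (258,35) and bottom (258,298). The pin's y is about -0.228, so I'll shift 5 mm, descend and grip.

>>> step_arm:
  delta_pos:
    - [0,-0.2,-1]
    - [0,0,-1]
    - [0,0,-1]
    - [0,0,-1]
    - [0,0,-1]
    - [0,0,-1]
    - [0,0,-1]
    - [0,0,-0.5]
    - [0,0,-0.5]
    - [0,0,0]
    - [0,0,0]
  turn: [0,0,0,0,0,0,0,0,0,0,0]

```text
time: 4.75
ee_pos: [0.5779, -0.2286, 0.0233]
eef_rot: [0.029, 1.0, -0.0, 0.0]
ft_force: [-0.1, 0.4, 0.9]
width: 0.087
grip_force: 0.0
```

>>> step_arm:
  delta_pos:
    - [0,0,0]
    - [0,0,0]
    - [0,0,0]
    - [0,0,0]
    - [0,0,0]
    - [0,0,0]
    - [0,0,0]
    - [0,0,0]
  turn: [0,0,0,0,0,0,0,0]
  grip: 1
  newtons: 12

```text
time: 5.55
ee_pos: [0.5774, -0.2287, 0.0226]
eef_rot: [0.029, 1.0, 0.0, -0.0]
ft_force: [-0.0, -0.6, -0.1]
width: 0.0334
grip_force: 12.0
```

>>> step_arm:
  delta_pos:
    - [-0.3,0.018,0]
    - [-0.3,0.018,0]
    - [-0.3,0.018,0]
    - [-0.3,0.018,0]
    - [-0.3,0.018,0]
    - [-0.3,0.018,0]
    - [-0.3,0.018,0]
    - [-0.3,0.018,0]
    - [0,0,0]
    - [0,0,0]
  turn: [0,0,0,0,0,0,0,0,0,0]

```text
time: 6.55
ee_pos: [0.521, -0.2252, 0.0245]
eef_rot: [0.029, 1.0, -0.001, 0.004]
ft_force: [10.6, -0.9, -1.0]
width: 0.0333
grip_force: 12.0
```

>>> step_arm:
  delta_pos:
    - [0,0,0]
    - [0,0,0]
    - [0,0,0]
    - [0.25,-0.015,0]
    - [0.23,-0.015,0]
    - [0,0,0]
    - [0,0,0]
  turn: [0,0,0,0,0,0,0]
  grip: 0.4

```text
time: 7.25
ee_pos: [0.5295, -0.2258, 0.0224]
eef_rot: [0.029, 1.0, -0.0, -0.0]
ft_force: [-0.2, 0.1, -0.9]
width: 0.0522
grip_force: 0.0
```

Run:
```python
from h import *
c=camera("top"); save(c,"top2.png"); w=pts(c); im=c["image"]
h=cv2.cvtColor(im,cv2.COLOR_RGB2HSV)
m=(h[...,1]>110)&(w[...,2]>.025)&(w[...,2]<.06)&(abs(w[...,1]+.23)<.03)&(w[...,0]>.45)&(w[...,0]<.7)
p=w[m]; print(len(p),p.min(0),p.max(0)); print(p[np.argsort(p[:,0])[-8:]])
cv2.imwrite("pics/t2.png",cv2.resize(im[110:280,270:410,::-1],None,fx=3,fy=3))
```

```text
246 [ 0.56879562 -0.24479497  0.02811039] [ 0.65938487 -0.2115419   0.05234748]
[[ 0.65608903 -0.24451475  0.0330352 ]
 [ 0.65659575 -0.23042407  0.04858993]
 [ 0.65741196 -0.22548496  0.04231251]
 [ 0.65745244 -0.23415909  0.04308144]
 [ 0.6574558  -0.23703707  0.04340664]
 [ 0.65764315 -0.22859237  0.04108028]
 [ 0.65805501 -0.22321608  0.03756337]
 [ 0.65938487 -0.2215668   0.02811039]]
```

View pics/t2.png

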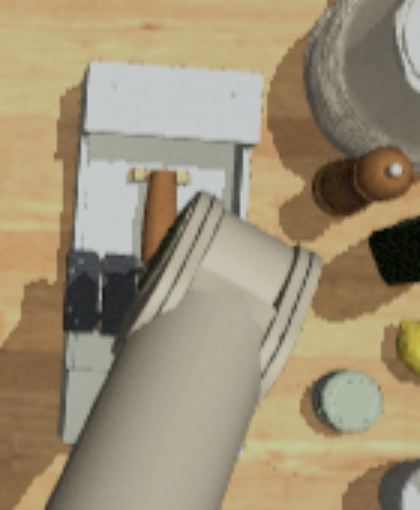

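The far tip of the pin is at about (162,172) in this crop, which is x=0.658. So the pin is against the near wall and the fingers are at its middle. Now I'll grip and lift, so the near cover tilts the pin.

>>> step_arm:
  delta_pos:
    - [0,0,0]
    - [0,0,0]
    - [0,0,0]
    - [0,0,0]
    - [0,0,0]
    - [0,0,0]
  turn: [0,0,0,0,0,0]
  grip: 1
  newtons: 12

```text
time: 7.9
ee_pos: [0.5293, -0.2258, 0.0226]
eef_rot: [0.029, 1.0, 0.0, -0.0]
ft_force: [0.3, 0.1, 0.3]
width: 0.0334
grip_force: 12.0
```

>>> step_arm:
  delta_pos:
    - [0,0,0.3]
    - [0,0,0.3]
    - [0,0,0.3]
    - [0,0,0.2]
    - [0,0,0.2]
    - [0,0,0.2]
    - [0,0,0.2]
    - [0,0,0.2]
    - [0,0,0.2]
    - [0,0,0.1]
    - [0,0,0]
    - [0,0,0]
  turn: [0,0,0,0,0,0,0,0,0,0,0,0]

```text
time: 9.1
ee_pos: [0.5294, -0.2258, 0.0776]
eef_rot: [0.029, 1.0, 0.0, 0.0]
ft_force: [-0.3, -0.6, -2.3]
width: 0.0335
grip_force: 12.0
```

Run:
```python
from h import *
c=camera("scene"); save(c,"s2.png"); w=pts(c); im=c["image"]
h=cv2.cvtColor(im,cv2.COLOR_RGB2HSV)
m=(h[...,1]>110)&(w[...,2]>.055)&(abs(w[...,1]+.23)<.03)&(w[...,0]>.42)&(w[...,0]<.7)
p=w[m]; print(len(p),p.min(0),p.max(0)); 
for a in np.arange(.44,.7,.02):
    q=p[abs(p[:,0]-a)<.01]
    if len(q)>5: print(round(a,2),len(q),q[:,2].min().round(3),q[:,2].max().round(3))
cv2.imwrite("pics/s2.png",cv2.resize(im[150:300,220:400,::-1],None,fx=4,fy=4))
```

```text
4 [ 0.44421827 -0.23342846  0.08324489] [ 0.55281547 -0.21534852  0.43803869]
```

View pics/s2.png

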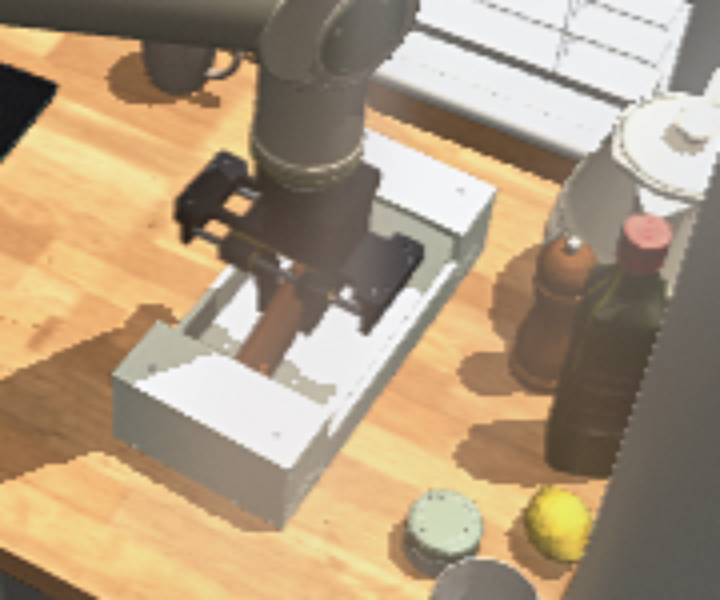

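The pin comes out from under the near cover at about (255,355) and rises to the fingers at (290,290). The gripper hides the far end, so I'll check it by depth from the top and wrist cameras.

```bash
cat >> h.py <<'E'
def prof(name,ctr,ax,s=.045,zlo=.03,zhi=.3,satmin=110):
    "top heights of pin-coloured points along horizontal axis ax through ctr"
    c=camera(name); w=pts(c); h=cv2.cvtColor(c["image"],cv2.COLOR_RGB2HSV)
    d=w[...,:2]-ctr; t=d@ax; n=d@np.array([-ax[1],ax[0]])
    m=(h[...,1]>satmin)&((h[...,0]<20)|(h[...,0]>170))&(abs(n)<s/2)&(abs(t)<.16)&(w[...,2]>zlo)&(w[...,2]<zhi)
    t,z=t[m],w[...,2][m]
    for a in np.arange(-.15,.16,.02):
        k=abs(t-a)<.01
        if k.sum()>4: print(name,round(a,2),k.sum(),np.percentile(z[k],[5,50,95]).round(3),"n",n[m][k].mean().round(3))
    if len(t): print("ends",t.min(),t.max())
    return c
E
python3 - <<'E'
from h import *
for n in ("top","wrist","scene"): prof(n,np.array([.5294,-.2258]),np.array([.998,-.058]))
E
```

```text
top 0.05 29 [0.113 0.12  0.126] n 0.011
top 0.07 63 [0.122 0.13  0.137] n 0.007
top 0.09 73 [0.13  0.136 0.142] n 0.002
top 0.11 70 [0.135 0.142 0.146] n 0.002
top 0.13 6 [0.128 0.134 0.139] n -0.001
ends 0.04175701951707388 0.12448136119031727
wrist -0.07 711 [0.073 0.08  0.083] n 0.001
wrist -0.05 1862 [0.076 0.084 0.09 ] n 0.001
wrist -0.03 3156 [0.087 0.096 0.179] n 0.001
wrist -0.01 2009 [0.092 0.1   0.106] n 0.001
wrist 0.01 728 [0.096 0.108 0.114] n 0.001
wrist 0.03 935 [0.108 0.114 0.117] n 0.0
ends -0.06798914954405921 0.035328677079386916
ends -0.0605706515999512 0.02695388519003033
```

>>> step_arm:
  delta_pos:
    - [0.4,-0.024,0.16]
    - [0.4,-0.024,0.16]
    - [0.4,-0.024,0.16]
    - [0.4,-0.024,0.16]
    - [0.4,-0.024,0.16]
    - [0.4,-0.024,0.16]
    - [0.4,-0.024,0.16]
    - [0.3,-0.018,0.14]
    - [0,0,0.3]
    - [0,0,0.5]
    - [0,0,0.5]
    - [0,0,0.5]
  turn: [0,0,0,0,0,0,0,0,0,0,0,0]

```text
time: 10.5
ee_pos: [0.6068, -0.2307, 0.1558]
eef_rot: [0.029, 1.0, -0.0, 0.0]
ft_force: [0.3, -0.4, -2.1]
width: 0.0333
grip_force: 12.0
```

>>> step_arm:
  delta_pos:
    - [0,0,0.5]
    - [0,0,0.5]
    - [0,0,0.5]
    - [0,0,0.5]
    - [0,0,0.5]
    - [0,0,0]
    - [0,0,0]
  turn: [0,0,0,0,0,0,0]
  newtons: 20

```text
time: 11.2
ee_pos: [0.6069, -0.2305, 0.2165]
eef_rot: [0.029, 1.0, 0.0, 0.0]
ft_force: [0.1, 0.2, -2.8]
width: 0.0329
grip_force: 20.0
```

Run:
```python
from h import *
p=read_state()["ee_pos"]; print(p)
for n in ("top","wrist"): prof(n,p[:2],np.array([.998,-.058]),zlo=.09)
```

```text
[ 0.60689277 -0.23047279  0.21652211]
top 0.05 16 [0.252 0.257 0.264] n 0.014
top 0.07 51 [0.258 0.267 0.274] n 0.011
top 0.09 72 [0.268 0.277 0.282] n 0.007
top 0.11 85 [0.274 0.281 0.285] n 0.002
top 0.13 8 [0.273 0.276 0.279] n -0.002
ends 0.050931744977270405 0.12233697360860071
wrist -0.13 95 [0.191 0.193 0.194] n 0.001
wrist -0.11 1231 [0.192 0.198 0.203] n 0.001
wrist -0.09 1558 [0.2   0.207 0.213] n 0.001
wrist -0.07 1734 [0.209 0.216 0.221] n 0.001
wrist -0.05 1800 [0.217 0.223 0.228] n 0.001
wrist -0.03 1850 [0.225 0.232 0.237] n 0.001
wrist -0.01 2010 [0.231 0.239 0.244] n 0.001
wrist 0.01 748 [0.236 0.249 0.254] n 0.001
wrist 0.03 989 [0.245 0.252 0.255] n 0.001
ends -0.1230043802139257 0.037074507966352054
```

>>> step_arm:
  delta_pos:
    - [-0.18,0.5,0]
    - [-0.18,0.9,0]
    - [-0.18,1,0]
    - [-0.18,1,0]
    - [-0.18,1,0]
    - [-0.18,1,0]
    - [-0.18,1,0]
    - [-0.18,1,0]
    - [-0.18,1,0]
    - [-0.18,1,0]
    - [-0.18,1,0]
    - [-0.18,1,0]
  turn: [0.05,0.05,0.05,0.05,0.05,0.05,0.05,0.05,0.05,0.05,0.05,0.05]

```text
time: 12.5
ee_pos: [0.5518, 0.0563, 0.2162]
eef_rot: [-0.007, 1.0, 0.0, -0.0]
ft_force: [1.2, -0.3, -3.0]
width: 0.0333
grip_force: 20.0
```

>>> step_arm:
  delta_pos:
    - [-0.18,1,0]
    - [-0.18,1,0]
    - [-0.18,1,0]
    - [-0.18,1,0]
    - [-0.18,1,0]
    - [-0.18,1,0]
    - [-0.18,1,0]
    - [-0.18,1,0]
    - [-0.18,0.6,0]
    - [-0.06,0.3,0]
    - [0,0,0]
    - [0,0,0]
  turn: [0.05,0.05,0.05,0.05,0.05,0.05,0.05,0.03,0,0,0,0]

```text
time: 13.7
ee_pos: [0.5113, 0.2757, 0.2166]
eef_rot: [-0.029, 1.0, -0.0, 0.0]
ft_force: [-0.1, 0.3, -2.4]
width: 0.0334
grip_force: 20.0
```

>>> step_arm:
  delta_pos:
    - [0,0,-0.8]
    - [0,0,-0.8]
    - [0,0,-0.8]
    - [0,0,-0.8]
    - [0,0,-0.8]
    - [0,0,-0.8]
    - [0,0,-0.8]
    - [0,0,-0.5]
    - [0,0,-0.2]
    - [0,0,-0.2]
    - [0,0,-0.2]
    - [0,0,-0.2]
  turn: [0,0,0,0,0,0,0,0,0,0,0,0]
  newtons: 10

```text
time: 14.9
ee_pos: [0.5115, 0.2773, 0.0445]
eef_rot: [-0.029, 1.0, 0.0, 0.001]
ft_force: [-0.0, 0.6, -1.3]
width: 0.0331
grip_force: 10.0
```

>>> step_arm:
  delta_pos:
    - [0,0,-0.2]
    - [0,0,-0.2]
    - [0,0,-0.2]
    - [0,0,-0.2]
    - [0,0,-0.2]
    - [0,0,-0.2]
    - [0,0,-0.1]
    - [0,0,-0.1]
    - [0,0,-0.1]
    - [0,0,0]
    - [0,0,0]
  turn: [0,0,0,0,0,0,0,0,0,0,0]

```text
time: 16.0
ee_pos: [0.5123, 0.2765, 0.0077]
eef_rot: [-0.029, 1.0, 0.0, 0.001]
ft_force: [0.9, -3.5, 7.7]
width: 0.0331
grip_force: 10.0
```

Run:
```python
from h import *
p=read_state()["ee_pos"]; print(p)
for n in ("top","wrist"): prof(n,p[:2],np.array([.998,.059]),zlo=.012)
```

```text
[0.51230721 0.27651384 0.00767863]
top -0.13 31 [0.025 0.033 0.038] n -0.002
top -0.11 69 [0.027 0.035 0.04 ] n -0.003
top -0.09 79 [0.026 0.036 0.041] n -0.003
top -0.07 81 [0.026 0.036 0.042] n -0.004
top -0.05 80 [0.025 0.036 0.041] n -0.003
top -0.03 17 [0.03  0.037 0.042] n -0.001
top 0.05 48 [0.028 0.037 0.043] n -0.005
top 0.07 67 [0.028 0.037 0.042] n -0.003
top 0.09 76 [0.027 0.036 0.041] n -0.003
top 0.11 65 [0.025 0.034 0.039] n -0.002
top 0.13 25 [0.027 0.031 0.038] n -0.002
ends -0.1298438288132698 0.12954467822047414
wrist -0.13 223 [0.025 0.031 0.033] n 0.001
wrist -0.11 677 [0.026 0.032 0.035] n 0.001
wrist -0.09 697 [0.026 0.033 0.036] n 0.001
wrist -0.07 734 [0.027 0.034 0.04 ] n 0.002
wrist -0.05 2355 [0.031 0.039 0.041] n 0.001
wrist -0.03 2417 [0.032 0.039 0.105] n 0.001
wrist -0.01 1828 [0.031 0.039 0.041] n 0.001
wrist 0.01 295 [0.03  0.038 0.041] n 0.0
wrist 0.03 672 [0.03  0.037 0.041] n 0.001
wrist 0.05 28 [0.026 0.028 0.032] n 0.001
ends -0.12897367798107903 0.04711906468518136
```

>>> step_arm:
  delta_pos:
    - [0,0,0]
    - [0,0,0]
    - [0,0,0.2]
    - [0,0,0.5]
    - [0,0,0.7]
    - [0,0,0.8]
    - [0,0,0.8]
    - [0,0,0.8]
    - [0,0,0.4]
    - [0,0,0.2]
    - [0,0,0]
    - [0,0,0]
  turn: [0,0,0,0,0,0,0,0,0,0,0,0]
  newtons: 35

```text
time: 17.3
ee_pos: [0.5104, 0.2768, 0.1157]
eef_rot: [-0.03, 1.0, -0.0, -0.001]
ft_force: [-0.4, -0.7, -2.6]
width: 0.0331
grip_force: 35.0
```

>>> step_arm:
  delta_pos:
    - [0,0,0]
    - [0,0,0]
    - [0,0,0]
    - [0,0,0]
    - [0,0,0]
  turn: [0,0,0,0,0]

```text
time: 17.8
ee_pos: [0.5109, 0.277, 0.1165]
eef_rot: [-0.029, 1.0, -0.0, -0.0]
ft_force: [-0.5, 0.4, -3.3]
width: 0.0329
grip_force: 35.0
```

Run:
```python
from h import *
p=read_state()["ee_pos"]; print(p)
c=prof("top",p[:2],np.array([.998,.059]),zlo=.06)
c=camera("scene"); cv2.imwrite("pics/s3.png",c["image"][...,::-1])
```

```text
[0.51087784 0.2770084  0.11648196]
top -0.13 34 [0.132 0.142 0.147] n -0.003
top -0.11 84 [0.136 0.143 0.147] n -0.002
top -0.09 95 [0.134 0.145 0.149] n -0.004
top -0.07 96 [0.135 0.145 0.15 ] n -0.003
top -0.05 103 [0.135 0.145 0.15 ] n -0.003
top -0.03 14 [0.137 0.146 0.149] n -0.003
top 0.05 54 [0.133 0.144 0.15 ] n -0.006
top 0.07 101 [0.133 0.145 0.149] n -0.004
top 0.09 84 [0.135 0.144 0.15 ] n -0.003
top 0.11 73 [0.133 0.143 0.148] n -0.003
top 0.13 36 [0.133 0.141 0.146] n -0.002
ends -0.13004557532061986 0.12942021425275024
```

View pics/s3.png

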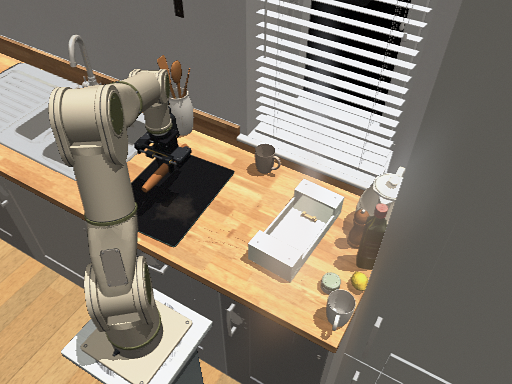

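The gripper holds the pin level over the board at about (157,175). The box is empty at (297,228), and the mug (265,158), timer (331,282) and mill (361,225) are where they started.

```bash
python3 -c "
from bench import *
print(close_job())"
```

```text
the job is handed in; nothing more can be done
None
```

The rolling pin is out of the box and held level and lengthways over the middle of the board, with its axis about 13 cm above the worktop (12 cm above the board). I handed the job in at about 18 s; the hand-in returned no verdict.

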